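# Charge the moisture trap and take off its travel cover

## Robot

A 7-joint arm with a two-finger parallel gripper is mounted at the origin on the work surface. World frame = base frame: x ahead of the robot, y to its left, z up, the work surface at z = 0. Lengths are in m, angles in degrees, forces in N, time in s.
With the tool pointing down it reaches from about 0.425 to 0.875 m from the base axis. Payload 4.7 kg.
Tool frame: the origin (TCP) lies on the centre line of the jaws, within the pads' length; the fingertips stand 11 mm ahead of it and the grasp point (between the pads) lies 8 mm behind it (finger_overhang is the x of the fingertips in the tool frame, in m); x points along the fingers, z is the direction in which the jaws open and shut, and the axes are right-handed (so a half turn about x gives the same grasp; the last joint's range is limited). The gripper opens to 87 mm and grips with 3 to 60 N. Pads are 19 mm wide; open, the fingers measure 117 mm over their backs; the gripper's body (75 mm by 190 mm) begins 51 mm behind the grasp point.
Start: joints at [70.938, 18.392, -4.016, 83.108, 1.295, 78.541, -3.26], TCP at [0.221, -0.611, 0.234] pointing down, gripper open.
Joint ranges: [-163.93, 163.93], [-17.29, 119.83], [-79.2, 71.16], [3.27, 140.29], [-89.18, 269.18], [5.43, 117.66], [-154.24, 154.24]. Speed limits (degrees/s): [147.25, 147.25, 180, 180, 180, 180, 180].

## Interface

Orientations are given as [roll, pitch, yaw] about the fixed x, y, z axes, in that order (R = Rz(yaw) Ry(pitch) Rx(roll)).
In Python, from cell import get_obs, read_camera, sign_off, cut_out, finger_overhang gives the robot as it stands.
- The arm moves only by the tool servo_tool, never from a script. Its argument "rows" is one flat list of numbers, 5 for each row, row after row: the shift along the world's x, y, z in mm, then the turn about the world's z in degrees, then the closure, from 0 (fully open) to 1 (shut). A call has 1 to 10 rows; each row is the pose to reach, as a shift and turn from the pose commanded when the call began; what a row does not reach only later rows make up. A row lasts 1/12 s, in which the tool goes at most 41.7 mm and 7.16 degrees, less where a joint would pass 70% of its speed; a pose out of reach is approached as far as the arm can. A call with a gripper value outside its range is refused whole. The fingers move at their own pace and stop on an object; "force" is the grip in N (left out, the last holds). Time passes only in rows, so rows that repeat a pose let the fingers close. It gives the time, the measured TCP pose, the force and the opening at its end, in the units of the state.
- get_obs(): the state, without advancing time (a new reading comes with each control period).
- read_camera(name): name is "side" or "top" or "wrist"; returns a dict with "frame" (420x560x3 uint8, blue, green, red), "range_z" (420x560 float32, m along the optical axis (not along the pixel's ray), 0 where there is no reading), "intrinsics" (3x3 intrinsics, pixels), "cam_to_world" (4x4, takes a point from camera to world coordinates); the wrist camera has in their place "tool_from_camera" (4x4, takes a point from camera to tool coordinates, whose origin is the TCP and whose axes are the tool frame's). Camera axes: x right, y down, z forward; pixel columns grow to the right and rows downward; lengths in m; the calibration is good to about 2 mm. A picture is of the moment at which its call begins: read the wrist's pose just before it.
- sign_off(): hands the job in, once; it reports no verdict.
Trained networks look in a picture, given as the dict that the camera call returned (one of the last four; its "shot" number tells which), for a name from the list of things; names that differ only in an ending like _2 or _b are one class to them, and where a whole thing is asked for, a point or a joint stands for the part that bears it (a point fixed in the world has none). Each returns a list of dicts, best first, with "score" (0 to 1); they miss things now and then, are a little off and sometimes report something else, mostly with a low value. They report only what shows in the picture. A call takes as long as a camera call. They do not tell look-alikes from the thing itself.
- cut_out(name, picture): "pixels" (420x560 bool, what is visible of it) and "extent" ([centre column, centre row, width, height] in pixels, round what is visible of it).
The state is a dict: "time_s": time; "qpos": joint angles; "joint_velocities": joint speeds; "effort": joint torques, N m; "tool_pos": TCP position; "tool_rot": TCP orientation; "force": force on the tool from outside, world axes, zero at the start; "wrist_torque": the same for the moment, N m; "grip_width": finger opening in m.
Only numpy, scipy, OpenCV 4.12 (cv2) and the standard library are available. Lean on these libraries where they do the work, as an engineer would, in place of code of your own. Each camera call takes 0.05 s, during which the arm holds its last target.

## Task

Get the white moisture trap going: slide the blue tray with its drying tablet fully home into the slot at the end of the trap, then lower the two nested lids together, the yellow cover still sitting on the blue grille lid, gently onto the trap until the grille lid is fully seated, and let go. Then lift the yellow cover off alone, leaving the grille lid undisturbed in its seat, and finish while still holding the cover level and still above the trap, lifted at least 50 mm clear. Leave the other things on the shelf where they are.

Things in the scene. Friction and masses are not known exactly. Their poses are not given: they have to be found in the camera images.
- seat (a point): point of the moisture trap, a white plastic hood fixed to the shelf (130 mm long along x, 54 wide along y, 70 high, walls 4 mm, open on top: 122 x 46 mm). On its centre line, 77 mm above the shelf, where grille_mid lies when the grille lid is seated. Its x runs along the trap from the slot end (-x) to the closed end; z up
- tray_home (a point): point of the trap at shelf level: tray_base lies here, with the same axes, when the tray is fully home. The slot is in the trap's -x end face, 59 mm from this point in -x; it is 46 mm wide, 36 mm high down to the shelf, and goes straight in along +x. The trap's middle is 6 mm from this point in +x
- tray_base (a point): blue tray, loose on the shelf, holding the tablet; middle of its underside. Body 59 mm either way along x, 42 mm wide, 28 high; the leading end (+x) tapers over 14 mm to 26 mm wide. At the -x end an upright front plate, 52 mm wide, 5 thick, 40 high, meets the trap's end face when home. It slides on the shelf; mass about 0.27 kg loaded
- tray_fin (a point): middle of the tray's upright finger fin, 82 mm from tray_base in -x, 24 mm above the shelf: 12 mm thick along y, standing out 37 mm from the front plate along x, from 4 to 44 mm above the shelf; pinched from above across its thickness
- tray_in (a point): middle of the place of the tablet inside the tray, 5 mm from tray_base in -x, 13 mm above the tray's underside
- tablet_mid (a point): centre of the white drying tablet, 90 x 30 x 18 mm, 0.1 to 0.2 kg, lying loose in the tray with a few millimetres of play
- grille_mid (a point): middle of the flange of the blue inner grille lid, the lower of the two nested lids. Flange 136 mm along x, 60 along y, 14 thick (7 above and below this point): the widest part, pinched across y. The plug below it goes into the trap's opening with 2 mm play all round; parked, it stands on the shelf, this point 23 mm up. Either end may face either way
- cover_rib (a point): middle of the grip rib on the yellow cover, the outer lid: rib 64 mm along x, 12 thick along y, 24 high. Under it the cover, 130 x 54 mm, 12 high: its top is 12 mm below this point, so fingertips must stay above that. The cover only rests on the grille lid's flange, 2 mm play, no latch: lifting it leaves the grille lid behind. Nested, this point is 31 mm above grille_mid
- grille: the same grille lid, 0.12 kg; origin at the middle of its underside, 23 mm below grille_mid, same axes. Its plug is 16 mm deep, 118 x 42 mm at the flange, tapering to about 109 x 33 mm. A low coaming on the flange keeps the cover in place
- cover: the same cover, 0.05 to 0.08 kg; origin at the middle of its underside, 24 mm below cover_rib, same axes
- jar: closed glass jar with steel lid, 76 mm wide, 120 mm high, standing at the back; leave alone. Origin under its centre
- brush: orange hand brush with grey bristles, 290 mm long, 46 mm high, lying on its bristles near the robot; leave alone. Origin at shelf level near the joint of handle and head; head towards its +x
- dustpan: grey plastic dustpan, 210 mm wide, 200 mm long with a handle beyond, 60 mm high, at the back left; leave alone. Origin at the middle of its mouth, shelf level; handle towards its +x
- squeegee: steel and rubber squeegee, 230 mm long, blade 250 mm wide, 24 mm high, lying at the back right; leave alone. Origin at shelf level under the handle's end; blade 180 mm away towards its +x
- polish: round red tin of polish, 84 mm wide, 27 mm high, near left; leave alone. Origin under its centre
- spare: packed spare tablet, brown carton 100 x 45 x 26 mm, near right; leave alone. Origin under its centre
Not all that is in view belongs to the job. Leave any purple look-alike of the part that bears tray_base alone.

How it is judged:
By the outcome, as a careful person would: the job done as asked, in the order asked, and still so for the second after the job is handed in, while the arm keeps its last pose, push and grip.
It also fails if it takes over 70 s, if anything falls off the work surface, if the arm or the gripper's body presses on something with over 40 N, if the wrist force passes 120 N, or if a joint passes its speed limit or range.

## Working session

There is one attempt and no reset: what is moved stays moved. The work goes in short steps, Python scripts to look and compute and a tool call to move; the robot and the scene stay as the last step left them, time stands still between calls to the robot, and variables do not carry over. Pictures are saved under pics/ and viewed, and the job is handed in when it is done.

Besides the shell and the picture viewer there is one more tool, called after "Request:" as name(argument=value, ...) on one line, values as JSON. servo_tool: Moves the arm, as the interface text tells. Its arguments: {"type":"object","properties":{"rows":{"type":"array"},"force":{"type":"number"}},"required":["rows"]}

```bash
mkdir -p pics; ls; python3 - <<'E'
from cell import *
import cv2
print(get_obs(), finger_overhang)
for n in ["side","top","wrist"]:
    p=read_camera(n); cv2.imwrite(f"pics/{n}0.png",p["frame"])
    print(n,p["intrinsics"].round(1).tolist(), p.get("cam_to_world",p.get("tool_from_camera")).round(3).tolist(), p["shot"])
E
```

```text
pics
{'time_s': 0.0, 'qpos': array([70.93540385, 18.43783549, -4.01366524, 83.17603277,  1.29527542,
       78.5406813 , -3.25860201]), 'joint_velocities': array([-0.0719611 , -0.08278774,  0.11211732,  0.1323563 ,  0.03152276,
       -0.04042484,  0.09820907]), 'effort': array([-4.39751393e-04, -4.91281307e+01, -4.04150588e-01, -3.12524736e+01,
       -6.39271480e-02,  4.38212533e-02,  1.56801220e-04]), 'tool_pos': array([ 0.22070115, -0.61080923,  0.23246521]), 'tool_rot': array([-176.49701038,   89.8904978 ,  113.37704234]), 'force': array([ 0.2900561 ,  0.54954478, -0.08758623]), 'wrist_torque': array([-0.03837231, -0.02983239, -0.00065096]), 'grip_width': 0.08733358573439617} 0.011
side [[430.5, 0.0, 272.6], [0.0, 430.5, 212.2], [0.0, 0.0, 1.0]] [[0.979, -0.099, 0.177, 0.405], [-0.201, -0.56, 0.804, -0.74], [0.02, -0.823, -0.568, 0.648], [0.0, 0.0, 0.0, 1.0]] 1
top [[522.1, 0.0, 276.6], [0.0, 522.1, 205.3], [0.0, 0.0, 1.0]] [[0.011, -0.989, 0.148, 0.369], [-1.0, -0.015, -0.026, 0.059], [0.028, -0.148, -0.989, 1.261], [0.0, 0.0, 0.0, 1.0]] 2
wrist [[349.2, 0.0, 282.1], [0.0, 349.2, 208.3], [0.0, 0.0, 1.0]] [[-0.0, -0.301, 0.954, -0.151], [0.001, -0.954, -0.301, 0.082], [1.0, 0.001, 0.0, -0.001], [0.0, 0.0, 0.0, 1.0]] 3
```

View pics/side0.png

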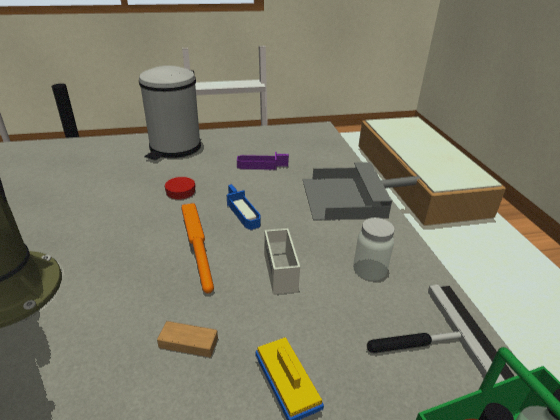

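View pics/top0.png

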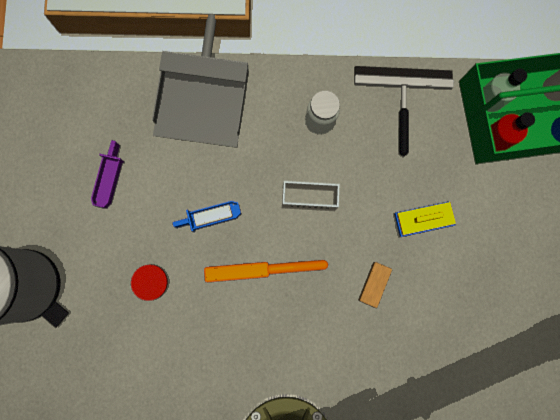

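View pics/wrist0.png

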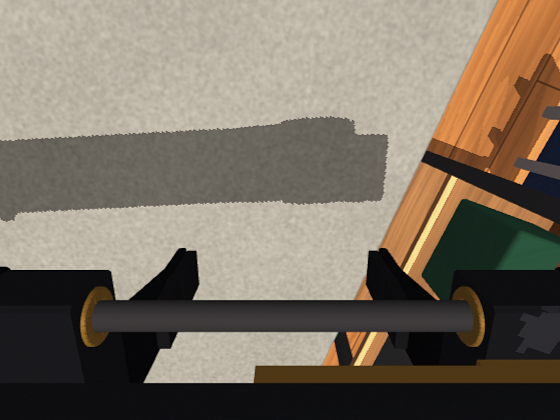

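The top view shows the blue tray at (210,216) with its fin to the left, the trap at (311,195), the nested lids at (426,219), and the purple look-alike at (107,175). Next I'll measure these.

```bash
cat > h.py <<'E'
from cell import *
import cv2, numpy as np
def world(p):
    K=p["intrinsics"];z=p["range_z"].astype(float)
    v,u=np.mgrid[:420,:560]
    c=np.stack([(u-K[0,2])/K[0,0]*z,(v-K[1,2])/K[1,1]*z,z,np.ones_like(z)],-1)
    if "cam_to_world" in p: T=p["cam_to_world"]
    else: T=p["T"]@p["tool_from_camera"]
    w=c@T.T
    w=w[...,:3]; w[z==0]=np.nan
    return w
def tool():
    from scipy.spatial.transform import Rotation as R
    o=get_obs();T=np.eye(4);T[:3,:3]=R.from_euler('xyz',o["tool_rot"],degrees=True).as_matrix();T[:3,3]=o["tool_pos"];return T
def cam(n):
    if n=="wrist":
        T=tool();p=read_camera(n);p["T"]=T;return p
    return read_camera(n)
def rect(P):
    (c,s,a)=cv2.minAreaRect((P[:,:2]*1000).astype(np.float32))
    if s[0]<s[1]: s=(s[1],s[0]);a-=90
    a=(a+90)%180-90
    return np.round(c,1),np.round(s,1),round(a,2)
E
python3 - <<'E'
from h import *
p=cam("top");w=world(p)
for n in ["seat","tray_base","grille_mid","cover_rib","tablet_mid"]:
    for d in cut_out(n,p)[:3]:
        m=d["pixels"];P=w[m];P=P[~np.isnan(P[:,0])]
        print(n,round(d["score"],2),np.round(d["extent"]),rect(P),"z",np.percentile(P[:,2],[2,25,50,75,98]).round(3))
# trap by hand: top region
R=w[170:220,270:350].reshape(-1,3);R=R[~np.isnan(R[:,0])]
S=R[(R[:,2]>.06)&(R[:,2]<.08)];print("trap top",len(S),rect(S),np.median(S[:,2]))
R=w[190:250,380:470].reshape(-1,3);R=R[~np.isnan(R[:,0])]
for lo,hi in [(.02,.036),(.036,.05),(.05,.07)]:
    S=R[(R[:,2]>lo)&(R[:,2]<hi)];print("lids",lo,len(S),rect(S),np.median(S[:,2]))
R=w[190:240,165:250].reshape(-1,3);R=R[~np.isnan(R[:,0])]
for lo,hi in [(.012,.05),(.036,.05)]:
    S=R[(R[:,2]>lo)&(R[:,2]<hi)];print("tray",lo,len(S),rect(S),np.median(S[:,2]))
F=w[230:260,250:350].reshape(-1,3);print("shelf",np.nanmedian(F[:,2]))
b=cv2.resize(p["frame"][150:260,150:480],None,fx=2.4,fy=2.4,interpolation=cv2.INTER_CUBIC);cv2.imwrite("pics/topz.png",b)
E
```

```text
seat 0.77 [310. 196.  58.  30.] (array([581.9, -50.6]), array([131. ,  68.8]), 87.38) z [0.003 0.029 0.053 0.069 0.074]
tray_base 0.8 [210. 214.  71.  34.] (array([526.3, 196.2]), array([166.7,  56.3]), -74.78) z [-0.001  0.006  0.021  0.031  0.047]
tray_base 0.21 [311. 196.  61.  33.] (array([581.9, -51.2]), array([130.1,  74.9]), 87.37) z [-0.002  0.007  0.041  0.068  0.074]
grille_mid 0.75 [268. 271. 123.  20.] (array([401.3,  47.7]), array([287.5,  39.5]), -85.15) z [0.001 0.041 0.045 0.048 0.051]
grille_mid 0.52 [399. 221.   5.  22.] (array([ 513.9, -263.6]), array([51.4,  5.1]), 11.43) z [0.022 0.027 0.029 0.031 0.034]
cover_rib 0.64 [425. 218.  57.  34.] (array([ 525.8, -328.2]), array([130. ,  53.4]), -77.54) z [0.039 0.042 0.044 0.046 0.07 ]
tablet_mid 0.72 [215. 215.  37.  18.] (array([529.2, 179.7]), array([88. , 36.1]), -73.39) z [0.012 0.021 0.023 0.024 0.028]
tablet_mid 0.2 [424. 218.  54.  34.] (array([ 529., -338.]), array([151.4,  56.5]), -76.63) z [0.032 0.042 0.044 0.046 0.069]
trap top 364 (array([575.3, -50.8]), array([129.9,  55.6]), 87.4) 0.07034584872770522
lids 0.02 192 (array([ 526.1, -327.6]), array([136.3,  60.3]), -77.27) 0.03051469341068236
lids 0.036 1081 (array([ 525.4, -328.8]), array([131.7,  55.7]), -77.43) 0.04336994132366012
lids 0.05 141 (array([ 529.5, -341.8]), array([95. , 32.6]), -80.49) 0.06613748598953251
tray 0.012 899 (array([523.3, 192.6]), array([159.7,  50.4]), -76.08) 0.024291543862372533
tray 0.036 137 (array([511.6, 221.3]), array([95.3, 43.9]), 78.51) 0.04337950219444764
shelf 0.0011055563338548957
```

View pics/topz.png

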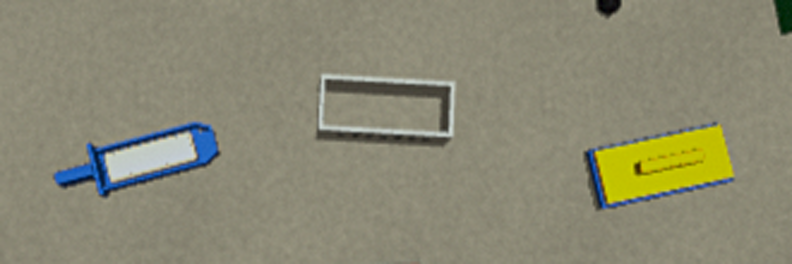

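```bash
python3 - <<'E'
from h import *
T=tool();print(T.round(3).tolist(), np.degrees(np.arctan2(T[1,2],T[0,2])))
p=cam("top");w=world(p)
d=cut_out("jar",p)[0];P=w[d["pixels"]];P=P[P[:,2]>.1];print("jar",rect(P))
s=cam("side");ws=world(s)
# trap from side
for n in ["seat","cover_rib","tray_base"]:
    for d in cut_out(n,s)[:2]:
        P=ws[d["pixels"]];P=P[~np.isnan(P[:,0])];print(n,d["score"],rect(P),np.round(d["extent"]))
R=ws[220:300,255:310].reshape(-1,3);S=R[(R[:,2]>.064)&(R[:,2]<.076)];print("trap side",rect(S),len(S))
cv2.imwrite("pics/sidez.png",cv2.resize(s["frame"][170:310,210:330],None,fx=4,fy=4,interpolation=cv2.INTER_CUBIC))
b=(ws[...,2]);
E
```

```text
[[-0.0, 0.94, 0.34, 0.221], [0.0, 0.34, -0.94, -0.611], [-1.0, -0.0, -0.0, 0.234], [0.0, 0.0, 0.0, 1.0]] -70.12811886360402
jar (array([774.7, -78.7]), array([67. , 65.2]), -31.55)
seat 0.79 (array([581.7, -20.2]), array([204.8,  70.7]), 79.81) [282. 263.  35.  70.]
cover_rib 0.59 (array([ 530.3, -313.1]), array([163. ,  72.2]), -77.32) [288. 376.  70.  79.]
tray_base 0.79 (array([635.9, 468.8]), array([159. , 129.2]), -13.69) [264. 161.  53.  17.]
tray_base 0.55 (array([524.4, 190.2]), array([163. ,  51.5]), -76.77) [244. 209.  33.  46.]
trap side (array([576.2, -52.4]), array([134.7,  54.4]), 87.25) 307
```

View pics/sidez.png

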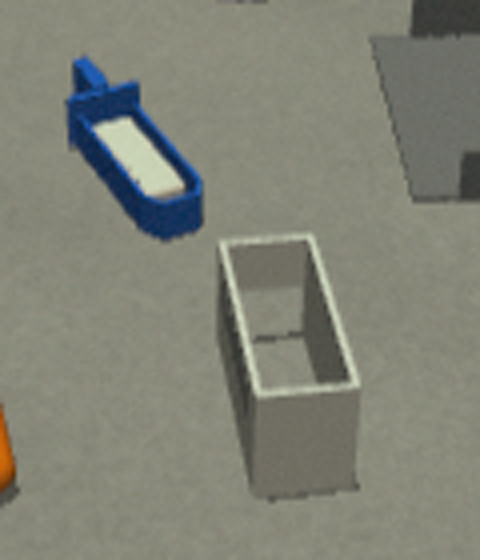

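Request:
servo_tool(rows=[284,411,10,60,0,284,411,10,60,0,284,411,10,60,0,284,411,10,60,0,284,411,10,60,0,284,411,10,60,0,284,411,10,60,0,284,411,10,60,0,284,411,10,60,0,284,411,10,60,0])

```text
time_s: 1.58
tool_pos: [0.4585, -0.2669, 0.2424]
tool_rot: [-46.4, 89.9, -56.4]
force: [1.4, -0.3, -0.3]
grip_width: 0.0865
```

```bash
cat >> h.py <<'E'
def jaw():
    T=tool();return round(float(np.degrees(np.arctan2(T[1,2],T[0,2]))),2),(T[:3,3]*1000).round(1)
E
python3 -c "
from h import *
print(jaw())"
```

```text
(-10.02, array([ 458.5, -266.9,  242.4]))
```

Request:
servo_tool(rows=[30,400,-10,24,0,30,400,-10,24,0,30,400,-10,24,0,30,400,-10,24,0,30,400,-10,24,0,30,400,-10,24,0,30,400,-10,24,0,30,400,-10,24,0,30,400,-10,24,0,30,400,-10,24,0])

```text
time_s: 2.42
tool_pos: [0.4871, 0.1364, 0.2326]
tool_rot: [25.9, 89.9, 40.1]
force: [0.8, 0.9, -0.0]
grip_width: 0.0869
```

```bash
python3 - <<'E'
from h import *
print(jaw())
p=cam("wrist");w=world(p);cv2.imwrite("pics/wrist1.png",p["frame"])
print(jaw())
for d in cut_out("tray_base",p)[:2]:
    P=w[d["pixels"]];P=P[~np.isnan(P[:,0])&(P[:,2]>.01)];print(d["score"],rect(P),np.round(d["extent"]))
E
```

```text
(14.12, array([487.1, 136.4, 232.6]))
(14.45, array([486.7, 141.3, 232.7]))
0.65 (array([522.8, 193.1]), array([160.1,  51.8]), -76.79) [334. 131.  56. 167.]
0.24 (array([555.7,  40.5]), array([272.5,  82.1]), -77.02) [322. 327.  77.  84.]
```

View pics/wrist1.png

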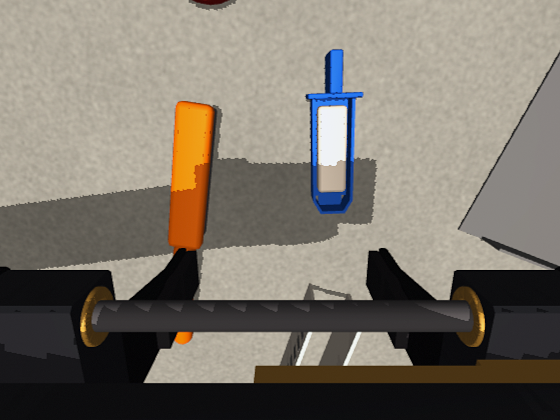

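```bash
python3 - <<'E'
from h import *
print(jaw())
p=cam("wrist");w=world(p)
d=cut_out("tray_base",p)[0];P=w[d["pixels"]];P=P[~np.isnan(P[:,0])]
Pb=P[(P[:,2]>.02)&(P[:,2]<.033)];Pt=P[P[:,2]>.036]
print("body",rect(Pb)); 
a=np.radians(-76.5);ax=np.array([np.cos(a),np.sin(a)]);ay=np.array([-ax[1],ax[0]])
q=P[:,:2]*1000; c=np.array([528.,172.5]); x=(q-c)@ax; y=(q-c)@ay; z=P[:,2]*1000
for lo,hi in [(-100,-90),(-90,-80),(-80,-70),(-69,-58),(-50,-35),(-35,-20),(-20,-5),(-5,10),(10,25),(25,40),(45,60)]:
    m=(x>lo)&(x<hi)&(z>15)
    print(lo,hi,m.sum(),"y",np.percentile(y[m],[0,2,98,100]).round(1), "z",np.percentile(z[m],[50,98]).round(1))
m=z>15;print("x range",np.percentile(x[m],[0,.5,99.5,100]))
# heights
print("shelf",np.nanmedian(w[60:110,400:460,2]))
E
```

```text
(14.42, array([486.8, 137.8, 232.5]))
body (array([524.5, 192. ]), array([158. ,  46.2]), -71.09)
-100 -90 193 y [-7.7 -7.6  3.7  4. ] z [43.5 45.1]
-90 -80 201 y [-7.3 -7.2  4.5  4.7] z [43.3 45.1]
-80 -70 189 y [-6.7 -6.7  5.6  5.8] z [43.3 45.4]
-69 -58 403 y [-26.  -25.3  24.3  25.6] z [40.  44.6]
-50 -35 154 y [-20.3 -20.1  22.2  22.3] z [27.3 29.2]
-35 -20 139 y [-19.7 -19.5  22.4  22.9] z [27.3 29.2]
-20 -5 135 y [-19.  -18.8  22.7  23. ] z [27.5 29.6]
-5 10 129 y [-18.3 -18.1  23.7  23.9] z [27.6 29. ]
10 25 135 y [-17.6 -17.5  25.   25.2] z [27.3 29.2]
25 40 125 y [-17.  -16.8  24.9  25.1] z [27.3 29.5]
45 60 254 y [-16.  -13.8  22.7  24.6] z [27.2 29.2]
x range [-100.62451084  -99.66870564   58.4795686    59.06033298]
shelf -5.405508815423121e-05
```

Request:
servo_tool(rows=[20,117,-60,1.7,0,20,117,-100,1.7,0,20,117,-130,1.7,0,20,117,-150,1.7,0,20,117,-150,1.7,0,20,117,-150,1.7,0])

```text
time_s: 3.12
tool_pos: [0.5041, 0.247, 0.0756]
tool_rot: [177.4, 89.4, -167.0]
force: [-0.8, -0.9, -0.0]
grip_width: 0.0869
```

```bash
python3 - <<'E'
from h import *
print(jaw())
p=cam("wrist");cv2.imwrite("pics/wrist2.png",p["frame"])
print(jaw(),get_obs()["force"])
E
```

```text
(15.62, array([504.1, 247. ,  75.6]))
(15.57, array([505.8, 246.6,  78.7])) [0.23692597 0.30955484 0.91583267]
```

View pics/wrist2.png

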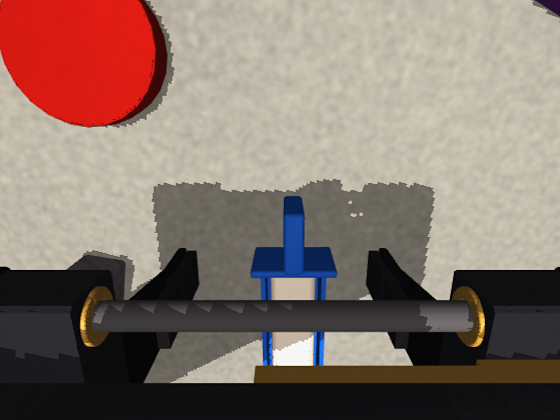

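```bash
python3 - <<'E'
from h import *
print(jaw())
p=cam("wrist");w=world(p)
T=p["T"]
t=(w-T[:3,3])@T[:3,:3]*1000
S=(w[...,2]>.036)&(w[...,2]<.05)
for r in (200,215,230,245):
    c=np.where(S[r,270:320])[0]+270
    print(r,len(c),t[r,c[0]].round(1),t[r,c[-1]].round(1),w[r,c].mean(0).round(4))
print(np.where(S[:,293])[0][[0,-1]])
for r in (200,225,270):
 print(w[r,293].round(4))
print(jaw())
E
```

```text
(15.57, array([505.8, 246.6,  78.7]))Traceback (most recent call last):
  File "<stdin>", line 9, in <module>
IndexError: index 0 is out of bounds for axis 0 with size 0
```

```bash
python3 - <<'E'
from h import *
p=cam("wrist");w=world(p)
T=p["T"]
t=(w-T[:3,3])@T[:3,:3]*1000
print(jaw())
for r in (200,215,225,235,245,255,265):
    c=np.where(w[r,240:345,2]>.03)[0]+240
    print(r,len(c),w[r,293].round(4),p["range_z"][r,293]); 
    if len(c):print(c[[0,-1]],t[r,c[0]].round(1),t[r,c[-1]].round(1))
E
```

```text
(15.45, array([508.9, 246.8,  82.7]))
200 0 [0.5062 0.2717 0.0273] 0.21313033
215 20 [0.5068 0.2679 0.0449] 0.19755492
[278 297] [37.5 20.3 -3.5] [37.9 20.2  7.3]
225 20 [0.5086 0.2617 0.0436] 0.20076449
[278 297] [37.8 14.2 -3.5] [37.2 14.4  7.4]
235 20 [0.5101 0.2563 0.0451] 0.20101772
[278 297] [38.1  7.9 -3.5] [37.9  7.9  7.5]
245 20 [0.5122 0.2494 0.0428] 0.20533824
[278 297] [37.9  1.6 -3.6] [38.5  1.4  7.6]
255 20 [0.5137 0.2438 0.0441] 0.20583427
[278 297] [38.8 -5.2 -3.6] [37.8 -4.7  7.7]
265 84 [0.5155 0.2376 0.0443] 0.20758545
[246 329] [ 42.8 -13.8 -23.3] [ 41.6 -13.2  27.5]
```

Request:
servo_tool(rows=[0,9,-15,0.6,0,0,9,-35,0.6,0,0,9,-50,0.6,0,0,9,-57,0.6,0,0,9,-57,0.6,0,0,9,-57,0.6,0,0,9,-57,0.6,0.5,0,9,-57,0.6,1,0,9,-57,0.6,1,0,9,-57,0.6,1], force=25)

```text
time_s: 4.1
tool_pos: [0.5081, 0.2575, 0.0255]
tool_rot: [-6.6, 89.9, 9.6]
force: [-0.0, 0.3, 0.3]
grip_width: 0.0678
```

Request:
servo_tool(rows=[0,0,0,0,1,0,0,0,0,1,0,0,0,0,1,0,0,0,0,1,0,0,0,0,1])

```text
time_s: 4.52
tool_pos: [0.5077, 0.2574, 0.0249]
tool_rot: [-83.7, 90.0, -67.5]
force: [-0.4, 0.6, -0.0]
grip_width: 0.0349
```

```bash
python3 - <<'E'
from h import *
print(jaw(),get_obs()["force"])
p=cam("wrist");cv2.imwrite("pics/wrist3.png",p["frame"])
E
```

```text
(16.17, array([507.7, 257.4,  24.9])) [-0.44947651  0.62087946 -0.00386032]
```

View pics/wrist3.png

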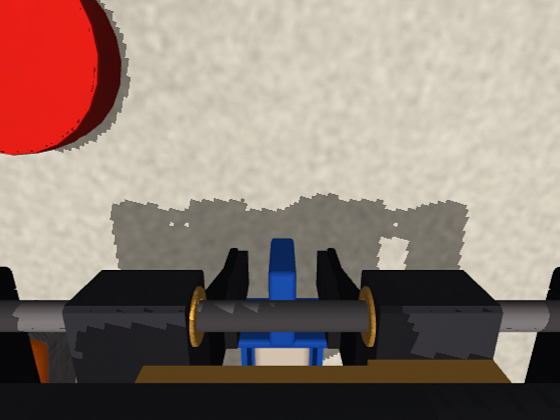

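Fingers at cols 240 and 325 are closing symmetrically on the fin at col 282. I'll keep closing.

Request:
servo_tool(rows=[0,0,0,0,1,0,0,0,0,1,0,0,0,0,1,0,0,0,0,1,0,0,0,0,1,0,0,0,0,1])

```text
time_s: 5.07
tool_pos: [0.5077, 0.2574, 0.0249]
tool_rot: [-117.8, 90.0, -101.6]
force: [0.1, 0.1, 0.2]
grip_width: 0.0117
```

```bash
python3 - <<'E'
from h import *
o=get_obs();print(jaw(),o["force"],o["grip_width"],o["time_s"])
p=cam("top");w=world(p)
for lo,hi in [(0,0)]:
  R=w[170:220,270:350].reshape(-1,3);S=R[(R[:,2]>.064)&(R[:,2]<.076)]
  q=S[:,:2]*1000
  a=np.radians(-92.6);ax=np.array([np.cos(a),np.sin(a)]);ay=np.array([-ax[1],ax[0]])
  c=np.array([575.3,-50.8]);x=(q-c)@ax;y=(q-c)@ay
  for l in range(-60,60,20):
    m=(x>l)&(x<l+20);print(l,np.percentile(y[m],[0,100]).round(1))
  m=abs(y)<20;print(np.percentile(x,[0,1,99,100]).round(1))
E
```

```text
(16.17, array([507.7, 257.4,  24.9])) [0.1488567  0.12076152 0.23588043] 0.011722230273483689 5.0667
-60 [-27.9  27.3]
-40 [-26.9  27.1]
-20 [-27.3  27.5]
0 [-27.3  27. ]
20 [-27.   27.5]
40 [-27.   27.3]
[-65.  -64.7  64.7  65. ]
```

Request:
servo_tool(rows=[8,-8,0,-2,1,20,-20,0,-5,1,34,-34,0,-8,1,48,-48,0,-12,1,62,-62,0,-15,1,72,-72,0,-17.5,1,78,-77,0,-18.8,1,78,-77,0,-18.8,1,78,-77,0,-18.8,1,78,-77,0,-18.8,1])

```text
time_s: 5.95
tool_pos: [0.5856, 0.1804, 0.0249]
tool_rot: [-69.1, 90.0, -71.7]
force: [0.7, -1.2, -0.3]
grip_width: 0.012
```

```bash
python3 - <<'E'
from h import *
o=get_obs();print(jaw(),o["force"],o["grip_width"],o["time_s"])
p=cam("top");w=world(p);cv2.imwrite("pics/top1.png",cv2.resize(p["frame"][150:260,150:380],None,fx=3.4,fy=3.4,interpolation=cv2.INTER_CUBIC))
E
```

```text
(-2.57, array([585.6, 180.4,  24.9])) [ 0.71418063 -1.20435065 -0.25689908] 0.012003320019065032 5.95
```

View pics/top1.png

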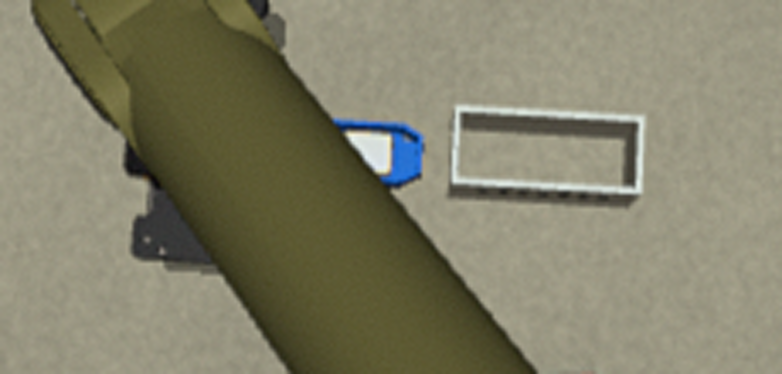

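```bash
python3 - <<'E'
from h import *
for n in("top","side"):
    p=cam(n);w=world(p);f=p["frame"].astype(int)
    m=(f[...,0]-f[...,2]>50)&(w[...,2]>.02)&(w[...,2]<.034)&(w[...,1]>0)&(w[...,1]<.2)&(abs(w[...,0]-.58)<.06)
    q=w[m][:,:2]*1000;a=np.radians(-92.6);ax=np.array([np.cos(a),np.sin(a)]);ay=np.array([-ax[1],ax[0]])
    h=np.array([575.6,-44.8]);x=(q-h)@ax;y=(q-h)@ay
    print(n,m.sum(),x.max().round(1))
    for l in range(-140,-70,10):
        k=(x>l)&(x<l+10)
        if k.sum():print(l,k.sum(),y[k].min().round(1),y[k].max().round(1))
E
```

```text
top 75 -79.6
-140 7 16.4 19.6
-130 7 16.8 18.9
-120 10 16.7 19.3
-110 13 -21.9 20.0
-100 13 -21.3 20.6
-90 21 -19.0 16.2
-80 3 -12.8 -8.1
side 160 -106.7
-140 7 -19.7 20.1
-130 11 -21.7 20.3
-120 3 -20.2 18.7
-110 5 -21.4 -18.7
```

Request:
servo_tool(rows=[0,-6,0,0,1,-1,-18,0,0,1,-1.5,-32,0,0,1,-2,-46,0,0,1,-2.7,-60,0,0,1,-3.3,-74,0,0,1,-4,-88,0,0,1,-4.5,-100,0,0,1,-5,-112,0,0,1,-5.2,-115,0,0,1])

```text
time_s: 6.93
tool_pos: [0.5807, 0.0618, 0.0249]
tool_rot: [-87.0, 89.9, -89.8]
force: [0.6, 0.3, -0.5]
grip_width: 0.012
```

Request:
servo_tool(rows=[0,-4,0,0,1,-0.4,-9,0,0,1,-0.6,-14,0,0,1,-0.8,-18,0,0,1,-0.9,-20,0,0,1,-0.9,-20,0,0,1])

```text
time_s: 7.43
tool_pos: [0.5796, 0.0447, 0.0249]
tool_rot: [-90.2, 90.0, -92.9]
force: [-0.4, -0.7, -0.7]
grip_width: 0.0117
```

Close to home now. I'll push gently until the plate makes contact.

Request:
servo_tool(rows=[0,-1,0,0,1,0,-2,0,0,1,-0.1,-3,0,0,1,-0.2,-4,0,0,1,-0.2,-4,0,0,1,-0.2,-4,0,0,1])

```text
time_s: 7.93
tool_pos: [0.5794, 0.0425, 0.0249]
tool_rot: [75.9, 89.9, 73.3]
force: [0.3, 3.4, -1.6]
grip_width: 0.0123
```

Request:
servo_tool(rows=[0,-1,0,0,1,0,-1,0,0,1,0,-2,0,0,1,0,-2,0,0,1,0,-3,0,0,1,0,-3,0,0,1])

```text
time_s: 8.43
tool_pos: [0.5794, 0.0424, 0.025]
tool_rot: [82.2, 89.7, 79.7]
force: [1.7, 9.6, -1.4]
grip_width: 0.0121
```

Request:
servo_tool(rows=[0,3,0,0,1,0,3,0,0,1,0,3,0,0,0.5,0,3,0,0,0.3,0,3,0,0,0.3,0,3,0,0,0.3,0,3,0,0,0.3,0,3,0,0,0.3,0,3,0,0,0.3,0,3,0,0,0.3])

```text
time_s: 9.27
tool_pos: [0.5794, 0.0413, 0.0249]
tool_rot: [-60.5, 90.0, -63.1]
force: [0.1, 0.1, 0.1]
grip_width: 0.0561
```

Request:
servo_tool(rows=[0,0,10,0,0,0,0,30,0,0,0,10,60,0,0,0,20,95,0,0,0,30,130,0,0,0,30,165,0,0,0,30,190,0,0,0,30,190,0,0,0,30,190,0,0,0,30,190,0,0])

```text
time_s: 10.1
tool_pos: [0.5789, 0.0711, 0.2146]
tool_rot: [-135.9, 89.9, -138.5]
force: [-0.5, -0.2, -0.7]
grip_width: 0.0868
```

```bash
python3 - <<'E'
from h import *
o=get_obs();print(jaw(),o["force"],o["grip_width"],o["time_s"])
p=cam("wrist");w=world(p);cv2.imwrite("pics/wrist4.png",p["frame"])
s=cam("side");cv2.imwrite("pics/side4.png",cv2.resize(s["frame"][150:310,180:380],None,fx=3.5,fy=3.5))
E
```

```text
(-2.63, array([578.9,  71.1, 214.6])) [-0.50034776 -0.24589754 -0.70421867] 0.08678113572363483 10.1
```

View pics/wrist4.png

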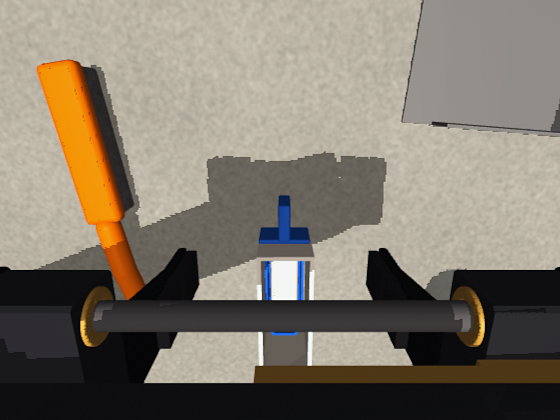

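View pics/side4.png

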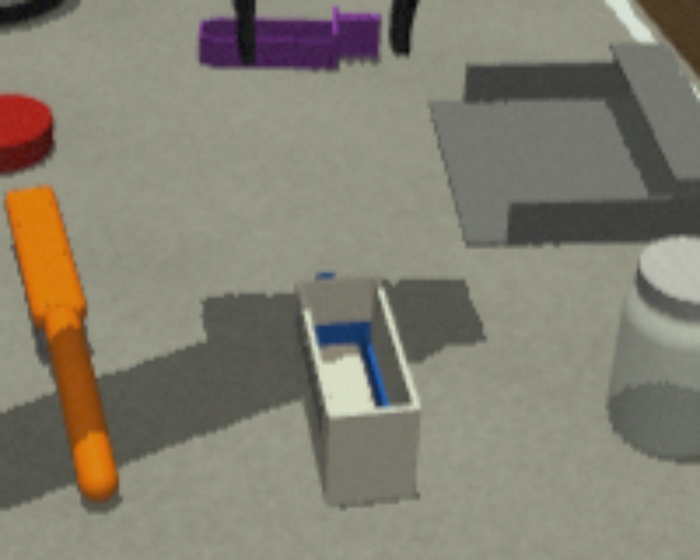

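```bash
python3 - <<'E'
from h import *
p=cam("wrist");w=world(p)
a=np.radians(-92.6);ax=np.array([np.cos(a),np.sin(a)]);ay=np.array([-ax[1],ax[0]]);h=np.array([575.6,-44.8])
q=w[...,:2]*1000;x=(q-h)@ax;y=(q-h)@ay;z=w[...,2]*1000
def st(n,m): print(n,m.sum(),"x",np.percentile(x[m],[1,99]).round(1),"y",np.percentile(y[m],[1,99]).round(1))
f=p["frame"].astype(int);blue=f[...,0]-f[...,2]>40
box=(abs(y)<40)&(x<70)&(x>-120)
st("trap top",box&(z>66)&(z<75)&(x>-70)&(x<0))
st("plate top",box&blue&(z>36)&(z<41.5)&(abs(y)>8)&(x<-55))
st("fin top",box&blue&(z>42)&(z<47)&(x<-66))
E
```

```text
trap top 702 x [-59.3 -15.1] y [-27.   26.6]
plate top 183 x [-64.3 -59.7] y [-26.4  23.9]
fin top 396 x [-100.9  -66.5] y [-7.2  4.6]
```

Request:
servo_tool(rows=[-5,-40,10,2,0,-10,-80,20,4,0,-15,-120,25,6,0,-20,-160,25,8,0,-25,-200,25,10,0,-30,-240,25,12,0,-35,-280,25,14,0,-40,-320,25,15,0,-45,-360,25,15.2,0,-50,-400,25,15.2,0])

```text
time_s: 11.08
tool_pos: [0.5283, -0.3304, 0.2386]
tool_rot: [135.9, 89.9, 148.5]
force: [1.1, 0.8, 0.9]
grip_width: 0.087
```

Request:
servo_tool(rows=[0,-30,0,0,0,0,-50,0,0,0,0,-55,0,0,0,0,-55,0,0,0,0,-55,0,0,0])

```text
time_s: 11.5
tool_pos: [0.5298, -0.3815, 0.2391]
tool_rot: [90.4, 89.9, 103.0]
force: [1.0, 0.8, 0.6]
grip_width: 0.0872
```

```bash
python3 - <<'E'
from h import *
print(jaw())
p=cam("wrist");p=cam("wrist");w=world(p);cv2.imwrite("pics/wrist5.png",p["frame"])
print(jaw())
a=np.radians(-77.4);ax=np.array([np.cos(a),np.sin(a)]);ay=np.array([-ax[1],ax[0]]);h=np.array([526,-328.])
q=w[...,:2]*1000;x=(q-h)@ax;y=(q-h)@ay;z=w[...,2]*1000
f=p["frame"].astype(int);blue=f[...,0]-f[...,2]>40
box=(abs(y)<45)&(abs(x)<85)
for n,lo,hi in[("flange",22,34),("cover",38,48),("rib",60,72)]:
    m=box&(z>lo)&(z<hi)
    print(n,m.sum(),rect(w[m]),"z",np.median(z[m]).round(1))
    for l in range(-75,75,15):
        k=m&(x>l)&(x<l+15)
        if k.sum()>5:print("  ",l,k.sum(),np.percentile(y[k],[0,1,99,100]).round(1))
    print("  x",np.percentile(x[m],[0,1,99,100]).round(1))
E
```

```text
(12.67, array([ 529.8, -381.5,  239.1]))
(12.78, array([ 530.4, -380.8,  239.9]))
flange 658 (array([ 525.4, -328.6]), array([134.4,  60.1]), -77.27) z 29.8
   -75 147 [-30.3 -30.2  28.4  28.5]
   -60 71 [-30.4 -30.4  29.2  29.2]
   -45 74 [-30.8 -30.8  28.6  28.6]
   -30 61 [-30.7 -30.7  29.3  29.3]
   -15 55 [-30.1 -30.1  28.7  28.7]
   0 58 [-30.4 -30.4  29.2  29.2]
   15 62 [-30.6 -30.6  28.7  28.8]
   30 58 [-30.7 -30.7  29.4  29.4]
   45 45 [-30.  -29.9  28.6  28.6]
   60 27 [-30.1 -30.1  28.9  29. ]
  x [-66.8 -66.7  65.4  67.7]
cover 6498 (array([ 525.5, -328.9]), array([129.3,  54.1]), -77.21) z 42.3
   -75 286 [-27.8 -27.6  25.2  25.3]
   -60 982 [-27.8 -27.7  25.5  26. ]
   -45 913 [-27.1 -26.9  25.3  26.2]
   -30 703 [-27.3 -27.2  25.7  26. ]
   -15 675 [-27.5 -27.3  25.5  26.2]
   0 630 [-27.7 -27.5  25.7  26. ]
   15 612 [-27.7 -26.7  26.   26.3]
   30 702 [-27.  -26.9  25.7  26. ]
   45 739 [-27.2 -27.1  26.1  26.5]
   60 256 [-27.2 -27.2  25.4  25.6]
  x [-63.9 -62.8  63.8  65.4]
rib 900 (array([ 525.7, -328.8]), array([63.3, 11.3]), -77.05) z 66.1
   -45 24 [-6.2 -6.   4.2  4.4]
   -30 216 [-6.2 -6.2  4.6  4.7]
   -15 221 [-6.2 -6.1  4.9  5. ]
   0 211 [-6.1 -6.1  5.1  5.2]
   15 200 [-6.  -6.   5.2  5.3]
   30 28 [-5.9 -5.9  4.5  4.5]
  x [-31.  -30.9  32.   32.4]
```

View pics/wrist5.png

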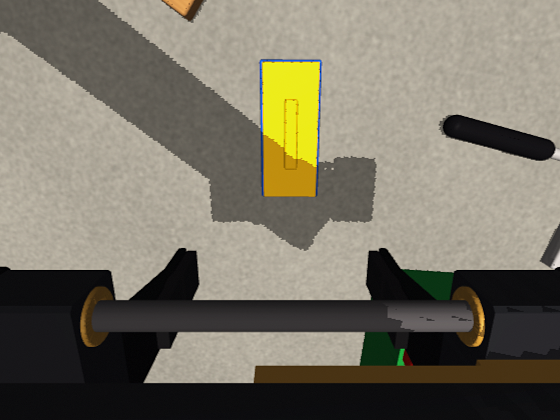

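Request:
servo_tool(rows=[-5,30,-30,0,0,-5,52,-65,0,0,-5,52,-100,0,0,-5,52,-130,0,0,-5,52,-130,0,0,-5,52,-130,0,0,-5,52,-130,0,0])

```text
time_s: 12.18
tool_pos: [0.5259, -0.3315, 0.1122]
tool_rot: [-41.6, 89.8, -29.0]
force: [0.7, 0.0, 0.4]
grip_width: 0.0866
```

```bash
python3 - <<'E'
from h import *
p=cam("wrist");w=world(p);T=p["T"];t=(w-T[:3,3])@T[:3,:3]*1000;z=w[...,2]*1000
cv2.imwrite("pics/wrist6.png",p["frame"]);print(jaw())
for n,lo,hi in[("flange",24,34),("cover",38,48),("rib",58,72)]:
    m=(z>lo)&(z<hi)&(abs(t[...,2])<40)&(abs(t[...,1])<80); m[250:]=False
    print(n,m.sum(),t[m].min(0).round(1),t[m].max(0).round(1))
print(jaw())
E
```

```text
(12.6, array([ 526.2, -331.9,  112.8]))
flange 1056 [ 78.1 -21.4 -30.2] [85.5 71.  30. ]
cover 8880 [ 64.3 -15.9 -27.2] [73.4 68.  26.9]
rib 1301 [43.8 -5.3 -6.1] [54.  35.3  6. ]
(12.6, array([ 526.2, -331.9,  112.8]))
```

View pics/wrist6.png

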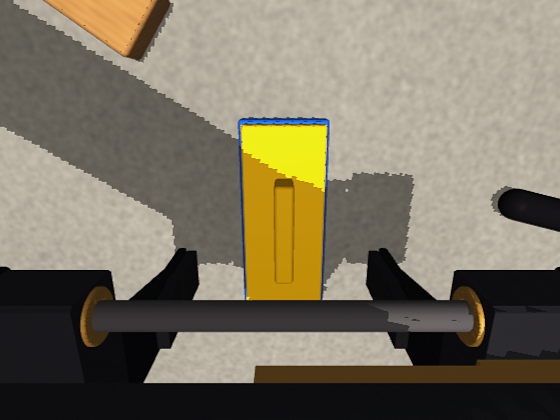

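Request:
servo_tool(rows=[-0.7,3,-20,0,0,-0.7,3,-45,0,0,-0.7,3,-70,0,0,-0.7,3,-85,0,0,-0.7,3,-93,0,0,-0.7,3,-95,0,0,-0.7,3,-95,0,0,-0.7,3,-95,0,0.4,-0.7,3,-95,0,0.6,-0.7,3,-95,0,1], force=20)

```text
time_s: 13.07
tool_pos: [0.5246, -0.3291, 0.0163]
tool_rot: [-48.6, 89.9, -36.1]
force: [0.9, -0.2, -0.5]
grip_width: 0.0743
```

Request:
servo_tool(rows=[0,0,0,0,1,0,0,0,0,1,0,0,0,0,1,0,0,0,0,1,0,0,0,0,1,0,0,0,0,1])

```text
time_s: 13.57
tool_pos: [0.5243, -0.3288, 0.0155]
tool_rot: [-38.0, 89.9, -25.4]
force: [1.4, 0.5, 3.1]
grip_width: 0.0596
```

```bash
python3 - <<'E'
from h import *
print(jaw(),get_obs()["force"],get_obs()["grip_width"])
E
```

```text
(12.58, array([ 524.3, -328.8,   15.5])) [1.40233461 0.49664467 3.12338547] 0.05958444273221448
```

Request:
servo_tool(rows=[0,0,3,0,1,0,0,8,0,1,0,0,16,0,1,0,0,28,0,1,0,0,44,0,1,0,0,62,0,1,0,0,80,0,1,0,0,96,0,1,0,0,108,0,1,0,0,115,0,1])

```text
time_s: 14.4
tool_pos: [0.5245, -0.329, 0.1325]
tool_rot: [-50.3, 89.8, -37.7]
force: [1.2, -0.3, -1.4]
grip_width: 0.0597
```

Request:
servo_tool(rows=[0,0,3,0,1,0,0,5,0,1,0,0,5,0,1])

```text
time_s: 14.65
tool_pos: [0.5234, -0.3285, 0.1346]
tool_rot: [132.9, 90.0, 145.4]
force: [0.5, -0.1, -2.0]
grip_width: 0.0596
```

```bash
cat > lid.py <<'E'
from h import *
import sys
p=cam("wrist");w=world(p);T=p["T"];t=(w-T[:3,3])@T[:3,:3]*1000;z=w[...,2]*1000
cv2.imwrite("pics/%s.png"%sys.argv[1],p["frame"]);print(jaw(),get_obs()["force"],get_obs()["grip_width"])
for n,lo,hi in[("flange",-16,-11),("cover",-29,-22),("rib",-54,-45)]:
    m=(t[...,0]>lo)&(t[...,0]<hi)&(abs(t[...,2])<40)&(t[...,1]<90)&(t[...,1]>10); m[300:]=False
    if m.sum():print(n,m.sum(),np.percentile(t[m],0.5,axis=0).round(1),np.percentile(t[m],99.5,axis=0).round(1),np.median(t[m],axis=0).round(1))
E
python3 lid.py wrist7
```

```text
(12.57, array([ 523.2, -328.4,  134.2])) [ 0.07825675  0.10628741 -1.02961169] 0.05955552084188752
flange 1846 [-15.9  10.1 -39.2] [-11.1  68.1  37.4] [-14.2  66.   -1.3]
cover 18237 [-28.4  10.2 -35.7] [-22.8  65.   35.6] [-26.7  42.1  -0.9]
rib 1374 [-52.   20.4  -6.9] [-45.2  32.4   4.7] [-50.3  27.8  -0.9]
```

View pics/wrist7.png

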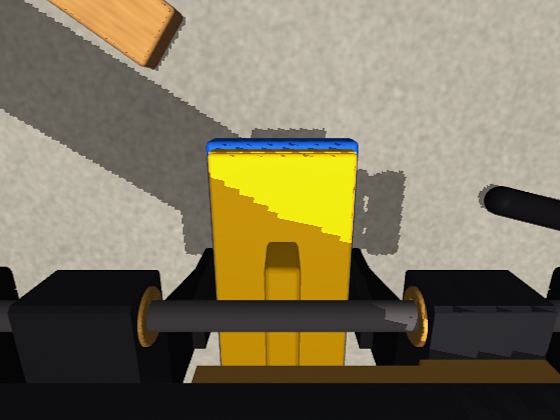

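Request:
servo_tool(rows=[1,6,0,0,1,3,18,0,-1,1,7,36,0,-2,1,11,58,0,-4,1,15,82,0,-5,1,20,106,0,-6,1,24,130,0,-7,1,29,154,0,-9,1,33,178,0,-10,1,38,202,0,-11,1])

```text
time_s: 15.53
tool_pos: [0.5612, -0.1248, 0.1342]
tool_rot: [158.8, 89.9, 160.3]
force: [0.3, -0.3, -1.2]
grip_width: 0.0598
```

Request:
servo_tool(rows=[4,22,0,-1,1,8,40,0,-2,1,10.5,55,0,-3,1,12.5,66,0,-3.8,1,13.5,73,0,-4.2,1,14,76,0,-4.2,1,14,76,0,-4.2,1,14,76,0,-4.2,1,14,76,0,-4.2,1])

```text
time_s: 16.28
tool_pos: [0.5755, -0.0519, 0.1347]
tool_rot: [-123.3, 90.0, -126.0]
force: [0.5, -0.7, -2.1]
grip_width: 0.0597
```

```bash
python3 lid.py wrist8; python3 - <<'E'
from h import *
for n in ["side"]:
    p=cam(n);cv2.imwrite(f"pics/{n}8.png",p["frame"])
E
```

```text
(-2.72, array([575.6, -51.9, 134.8])) [ 0.07162837  0.07843855 -2.89396933] 0.05992363685905931
flange 1761 [-15.9  10.1 -39. ] [-11.1  67.7  37.5] [-14.2  65.7  -1. ]
cover 18093 [-28.3  10.2 -35.8] [-22.7  64.6  36. ] [-26.7  42.1  -1.1]
rib 1367 [-52.1  19.9  -7. ] [-45.2  32.1   4.6] [-50.4  27.3  -1.4]
```

View pics/side8.png

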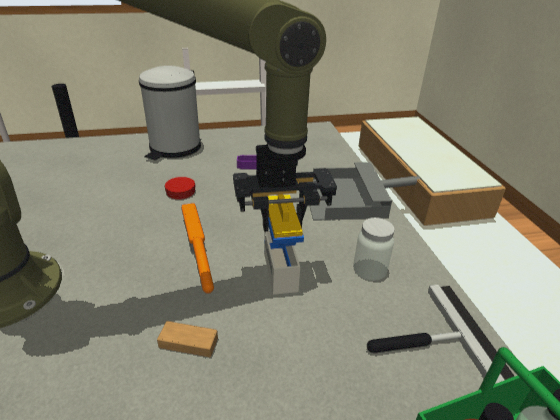

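View pics/wrist8.png

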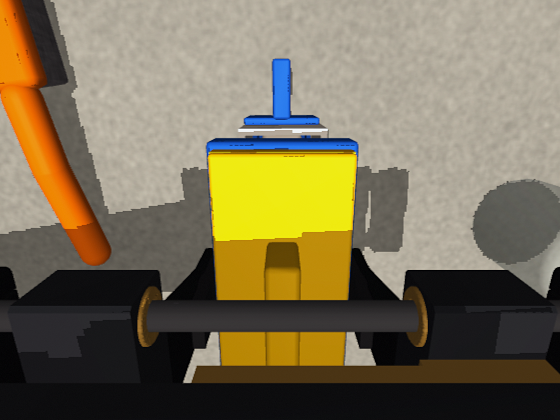

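```bash
python3 - <<'E'
from h import *
p=cam("wrist");w=world(p);T=p["T"];t=(w-T[:3,3])@T[:3,:3]*1000;z=w[...,2]*1000
print(jaw())
m=(z>66)&(z<74)&(abs(t[...,2])<40)&(t[...,1]>40)&(t[...,1]<90);m[300:]=False
print("trap end",m.sum(),t[m].min(0).round(1),t[m].max(0).round(1))
for s in (-25,-15,-5,5,15):
    k=m&(t[...,2]>s)&(t[...,2]<s+10);print(s,k.sum(),t[k][:,1].max().round(1) if k.sum() else None)
f=(t[...,0]>-16)&(t[...,0]<-11.5)&(t[...,1]>60)&(abs(t[...,2])<40);f[200:]=False
print("flange end",t[f][:,2].min(),t[f][:,2].max()); v,u=np.where(f);print(u.min(),u.max(),v.min(),v.max())
E
```

```text
(-2.71, array([575.6, -51.5, 134.9]))
trap end 679 [ 62.8  60.6 -27.6] [68.7 66.  26. ]
-25 117 65.7
-15 121 65.9
-5 116 65.9
5 127 66.0
15 135 66.0
flange end -31.361420880488136 28.828509271769533
206 358 140 160
```

Request:
servo_tool(rows=[0.4,0.8,-6,0,1,0.4,0.8,-16,0,1,0.4,0.8,-28,0,1,0.4,0.8,-38,0,1,0.4,0.8,-44,0,1,0.4,0.8,-48,0,1,0.4,0.8,-50,0,1,0.4,0.8,-52,0,1,0.4,0.8,-54,0,1,0.4,0.8,-54,0,1])

```text
time_s: 17.27
tool_pos: [0.5762, -0.0498, 0.0809]
tool_rot: [-18.0, 90.0, -20.7]
force: [-1.1, -0.1, -1.6]
grip_width: 0.0596
```

Request:
servo_tool(rows=[0,0,-2,0,1,0,0,-4,0,1,0,0,-6,0,1,0,0,-7.5,0,1,0,0,-8.5,0,1,0,0,-9,0,1,0,0,-9,0,1])

```text
time_s: 17.85
tool_pos: [0.576, -0.0498, 0.0718]
tool_rot: [178.4, 90.0, 175.8]
force: [-0.7, -0.3, -2.0]
grip_width: 0.0595
```

Going down freely inside the opening. Last millimetres slowly.

Request:
servo_tool(rows=[0,0,-0.5,0,1,0,0,-1,0,1,0,0,-1.5,0,1,0,0,-2,0,1,0,0,-2.5,0,1,0,0,-3,0,1,0,0,-3,0,1])

```text
time_s: 18.43
tool_pos: [0.5762, -0.0498, 0.0692]
tool_rot: [-73.0, 90.0, -75.7]
force: [-1.1, -0.1, 0.9]
grip_width: 0.0598
```

```bash
python3 lid.py wrist9
```

```text
(-2.63, array([576.2, -49.8,  69.2])) [-1.4295773  -0.76779432  1.47652758] 0.05970690174475604
flange 1770 [-15.9  10.1 -39.1] [-11.1  67.7  37.2] [-14.2  65.7  -1. ]
cover 18050 [-28.3  10.2 -35.7] [-22.8  64.6  35.8] [-26.7  42.1  -1. ]
rib 1383 [-52.   20.1  -7. ] [-45.1  32.1   4.6] [-50.4  27.3  -1.4]
```

Request:
servo_tool(rows=[0,0,-0.5,0,1,0,0,-1,0,1,0,0,-1,0,1])

```text
time_s: 18.73
tool_pos: [0.5762, -0.0498, 0.0692]
tool_rot: [-89.9, 90.0, -92.5]
force: [-4.4, -0.5, 8.7]
grip_width: 0.0598
```

Request:
servo_tool(rows=[0,0,1,0,1,0,0,1,0,1,0,0,1,0,0.2,0,0,1,0,0,0,0,1,0,0,0,0,1,0,0,0,0,1,0,0,0,0,1,0,0,0,0,1,0,0,0,0,1,0,0])

```text
time_s: 19.57
tool_pos: [0.5761, -0.0498, 0.0689]
tool_rot: [-43.6, 90.0, -46.2]
force: [0.2, 0.0, -0.1]
grip_width: 0.0866
```

```bash
python3 lid.py wrist10; python3 - <<'E'
from h import *
p=cam("wrist");w=world(p);T=p["T"];t=(w-T[:3,3])@T[:3,:3]*1000
for n,lo,hi in[("flange",-16,-11),("cover",-29,-22),("rib",-54,-45)]:
    m=(t[...,0]>lo)&(t[...,0]<hi)&(abs(t[...,2])<34)&(t[...,1]<90)&(t[...,1]>10); m[260:]=False
    if m.sum(): print(n,(w[m]*1000).min(0).round(1),(w[m]*1000).max(0).round(1),np.median(w[m]*1000,axis=0).round(1))
E
```

```text
(-2.63, array([576.1, -49.8,  68.9])) [ 0.00586987  0.55476685 -0.33660546] 0.08695191369273098
flange 1611 [-15.9  12.6 -31. ] [-11.1  67.7  29. ] [-14.5  66.   -1.4]
cover 17819 [-28.6  10.4 -27.5] [-23.1  64.6  25.5] [-27.   42.6  -1. ]
rib 1392 [-52.3  20.   -6.9] [-45.1  32.    4.9] [-50.7  27.5  -1. ]
flange [546.  -34.4  79.9] [608.   19.   84.9] [577.8  16.1  83.4]
cover [549.5 -27.7  90.9] [604.8  16.   97.9] [577.3  -3.2  95.9]
```

View pics/wrist10.png

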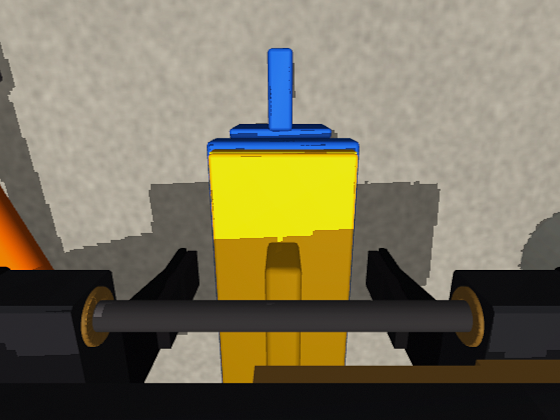

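Request:
servo_tool(rows=[0,0,8,0,0,0,0,18,0,0,0,0,30,0,0,0,0,38,0,0,0,0,41,0,0,0,0,41,0,0,0,0,41,0,0,0,0,41,0,0.3,0,0,41,0,0.5,0,0,41,0,0.7], force=10)

```text
time_s: 20.5
tool_pos: [0.5757, -0.0498, 0.1094]
tool_rot: [168.6, 89.9, 166.0]
force: [1.4, 0.4, -0.2]
grip_width: 0.0741
```

```bash
python3 - <<'E'
from h import *
print(jaw())
p=cam("wrist");w=world(p);T=p["T"];t=(w-T[:3,3])@T[:3,:3]*1000
cv2.imwrite("pics/wrist11.png",p["frame"]); print(get_obs()["grip_width"])
for n,lo,hi in[("flange",81,86),("cover",92,99),("rib",114,124)]:
    z=w[...,2]*1000
    m=(z>lo)&(z<hi)&(abs(t[...,2])<34)&(t[...,1]<90)&(t[...,1]>10); m[280:]=False
    if m.sum(): print(n,t[m].min(0).round(1),t[m].max(0).round(1),np.median(z[m]).round(1))
E
```

```text
(-2.63, array([575.7, -49.8, 109.4]))
0.07054985434650853
flange [ 23.5  10.2 -30.6] [28.4 67.7 29.5] 83.5
cover [ 10.5  10.  -27.7] [17.4 64.8 26.5] 95.9
rib [-12.5  10.   -6.3] [-4.6 32.2  5.4] 119.8
```

View pics/wrist11.png

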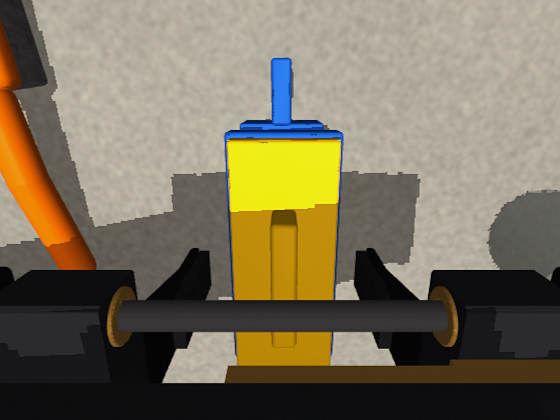

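Request:
servo_tool(rows=[0,0,1.5,0,0.7,0,0,1.5,0,0.8,0,0,1.5,0,0.9,0,0,1.5,0,1,0,0,1.5,0,1,0,0,1.5,0,1,0,0,1.5,0,1,0,0,1.5,0,1,0,0,1.5,0,1,0,0,1.5,0,1])

```text
time_s: 21.38
tool_pos: [0.5762, -0.0498, 0.1114]
tool_rot: [-20.4, 90.0, -23.1]
force: [0.5, 1.1, 0.1]
grip_width: 0.0119
```

Request:
servo_tool(rows=[0,0,0,0,1,0,0,0,0,1,0,0,0,0,1,0,0,0,0,1])

```text
time_s: 21.72
tool_pos: [0.5761, -0.0498, 0.1114]
tool_rot: [-13.3, 90.0, -15.9]
force: [0.0, 0.2, -0.5]
grip_width: 0.0118
```

Rib gripped (11.8 mm). I'll lift slowly first and then check.

Request:
servo_tool(rows=[0,0,1,0,1,0,0,2,0,1,0,0,4,0,1,0,0,6,0,1,0,0,9,0,1,0,0,12,0,1,0,0,16,0,1,0,0,20,0,1,0,0,23,0,1,0,0,25,0,1], force=15)

```text
time_s: 22.55
tool_pos: [0.5764, -0.0498, 0.1371]
tool_rot: [-10.4, 90.0, -13.0]
force: [0.4, 0.3, -1.0]
grip_width: 0.0118
```

Request:
servo_tool(rows=[0,0,4,0,1,0,0,12,0,1,0,0,22,0,1,0,0,32,0,1,0,0,42,0,1,0,0,50,0,1,0,0,56,0,1,0,0,60,0,1,0,0,60,0,1,0,0,60,0,1])

```text
time_s: 23.38
tool_pos: [0.5761, -0.0498, 0.1964]
tool_rot: [-74.5, 90.0, -77.1]
force: [0.1, -0.2, -0.9]
grip_width: 0.0119
```

```bash
python3 - <<'E'
from h import *
print(jaw(),get_obs()["grip_width"],get_obs()["force"],get_obs()["joint_velocities"].round(2))
p=cam("wrist");w=world(p);cv2.imwrite("pics/wrist12.png",p["frame"])
s=cam("side");ws=world(s);cv2.imwrite("pics/side12.png",cv2.resize(s["frame"][130:310,190:390],None,fx=3.3,fy=3.3))
q=cam("top");wt=world(q);cv2.imwrite("pics/top12.png",q["frame"])
T=p["T"];t=(w-T[:3,3])@T[:3,:3]*1000;f=p["frame"].astype(int)
yel=(f[...,2]-f[...,0]>80)&(f[...,1]-f[...,0]>60)&(t[...,0]<30)&(t[...,0]>5);yel[280:]=False
A=np.c_[t[yel][:,1:],np.ones(yel.sum())];k=np.linalg.lstsq(A,t[yel][:,0],rcond=None)[0];print("cover plane slope deg",np.degrees(k[:2]).round(2),k[2].round(1),"z",np.median(w[yel][:,2]))
for n,X,im in(("side",ws,s),("wrist",w,p),("top",wt,q)):
    f=im["frame"].astype(int);b=(f[...,0]-f[...,2]>40)&(X[...,2]>.06)&(X[...,2]<.12)&(abs(X[...,0]-.575)<.06)
    P=X[b];print(n,b.sum(), rect(P) if len(P)>5 else "",np.percentile(P[:,2],[5,50,95]).round(4) if len(P) else "")
E
```

```text
(-2.63, array([576.1, -49.8, 196.4])) 0.011902811353582185 [ 0.1428615  -0.1981024  -0.91899313] [-0.02  0.37  0.13  0.65  0.08 -0.16  0.06]
cover plane slope deg [ 0.77 -0.06] 15.0 z 0.1809078312452898
side 1029 (array([576.1, -53.9]), array([134.8,  59.9]), 87.25) [0.0761 0.0827 0.0899]
wrist 1423 (array([577.8,  11.8]), array([59.2, 11.9]), -2.49) [0.0811 0.0841 0.0915]
top 197 (array([576.6,  -5.4]), array([58. , 46.4]), -2.15) [0.081  0.0854 0.0928]
```

View pics/wrist12.png

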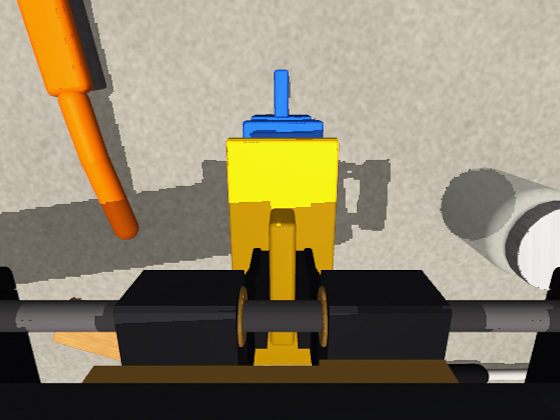

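View pics/side12.png

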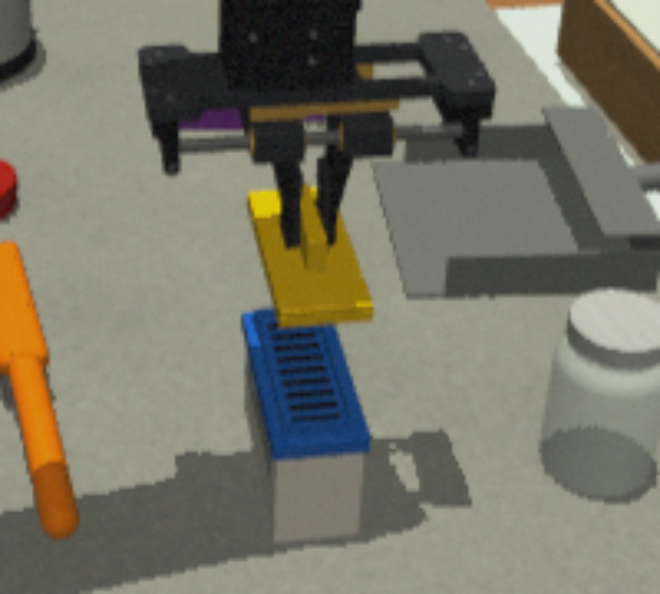

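Request:
servo_tool(rows=[0,0,0,0,1,0,0,0,0,1,0,0,0,0,1,0,0,0,0,1])

```text
time_s: 23.87
tool_pos: [0.5761, -0.0498, 0.1963]
tool_rot: [168.8, 90.0, 166.2]
force: [0.6, -0.5, -1.4]
grip_width: 0.0117
```

```bash
python3 - <<'E'
from h import *
print(jaw(),get_obs()["grip_width"],get_obs()["time_s"])
print(sign_off())
E
```

```text
(-2.63, array([576.1, -49.8, 196.3])) 0.011676006106480985 23.8667
the job is handed in; nothing more can be done
None
```

The job is done and handed in at about 24 s.

- **Tray:** I slid it by its fin into the slot until the front plate met the trap's end face. The arm stopped with 9.6 N of push, 0.3 mm from the calculated home position. After I let go, the wrist camera showed the plate at its home position within 1 mm.
- **Lids:** I lowered both together by the grille lid's flange until they stopped, with 8.7 N at the firmest. After release, the flange top measured about 83.5 mm, against 84 mm expected, so the grille lid is fully seated.
- **Cover:** I gripped it by its rib and lifted it alone by 85 mm. It was still held at hand-in, level to within about 0.8° and above the trap. The grille lid was still flat in its seat.

None of the checks failed. The cameras differed by 1–2 mm on the trap's position, within their calibration. I planned no move against the other things on the shelf and saw nothing disturbed in the pictures, but I did not re-measure them.

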